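# Put the stacked hardness reference blocks back in their trays

## Robot

A 6-joint arm with a two-finger parallel gripper is mounted at the origin on the work surface. World frame = base frame: x ahead of the robot, y to its left, z up, the work surface at z = 0. Lengths are in m, angles in rad, forces in N, time in s.
With the tool pointing down it reaches from about 0.325 to 0.9 m from the base axis. Payload 6.1 kg.
Tool frame: the origin (TCP) lies between the finger pads; the fingertips stand 8 mm ahead of it and the grasp point (between the pads) lies 11 mm behind it; z points along the fingers, y is the line along which they close (so a half turn about z gives the same grasp; the last joint's range is limited). The gripper opens to 85 mm and grips with 20 to 120 N. Pads are 22 mm wide; open, the fingers measure 114 mm over their backs; the gripper's body (76 mm by 85 mm) begins 54 mm behind the grasp point. The pads swing forward as they close: fully open they stand 13 mm farther back than shut.
Start: joints at [-1.338, 0.22, 1.526, -0, 1.395, -0.126], TCP at [0.219, -0.585, 0.239] pointing down, gripper open.
Joint ranges: [-2.98, 2.98], [-0.91, 2.08], [0.09, 2.57], [-1.24, 4.39], [0.2, 2.65], [-2.68, 2.68]. Speed limits (rad/s): [2.57, 2.57, 3.01, 3.14, 3.14, 3.14].

## Interface

Orientations are given as a unit quaternion [w, x, y, z].
In Python, from rig import * gives the robot as it stands.
- The arm moves only by the tool apply_moves, never from a script. Its argument "targets" is a list of rows, each an object with "slide": the shift along the tool's x, y, z as a fraction of full scale, a list of three; "roll": the turn about the tool's z as a fraction of full scale; "claw": the closure, from -1 (fully open) to 1 (shut). A call has 1 to 10 rows; each row is the pose to reach, as a shift and turn from the pose commanded when the call began, along the tool's axes at that moment, turning the shorter way round; what a row does not reach only later rows make up. Full scale, the value 1, is 0.6 m for a shift and 180 degrees for a turn. A row lasts 1/8 s, in which the tool goes at most 62.5 mm and 10.7 degrees, less where a joint would pass 70% of its speed; a pose out of reach is approached as far as the arm can. A call with a number of a shift or a turn outside -1 to 1 is refused whole. A call with a gripper value outside its range is refused whole. The fingers move at their own pace and stop on an object; "grip_force" is the grip in N (left out, the last holds). Time passes only in rows, so rows that repeat a pose let the fingers close. It gives the time, the measured TCP pose, the force, the opening and the grip force at its end, in the units of the state.
- get_obs(): the state, without advancing time (a new reading comes with each control period).
- grab_frame(name): name is "scene" or "top" or "wrist"; returns a dict with "frame" (384x512x3 uint8, blue, green, red), "fx", "fy", "cx", "cy" (pixels), "xyz" and "attitude" of the camera in the world. Camera axes: x right, y down, z forward; pixel columns grow to the right and rows downward; lengths in m; the calibration is good to about 2 mm. A picture is of the moment at which its call begins. There is no depth.
- sign_off(): hands the job in; it is judged then, once.
The state is a dict: "clock": time; "qpos": joint angles; "qvel": joint speeds; "tau": joint torques, N m; "position": TCP position; "tool_rot": TCP orientation; "contact_force": force on the tool from outside, world axes, zero at the start; "wrist_torque": the same for the moment, N m; "grip_width": opening from 0.0 (shut) to 1.0 (fully open); "gripper_force": force on a finger pad.
Only numpy, scipy, OpenCV 4.12 (cv2) and the standard library are available. Lean on these libraries where they do the work, as an engineer would, in place of code of your own. Each camera call takes 0.05 s, during which the arm holds its last target. There are 200 camera calls.

## Task

Take apart the two stacks of steel reference blocks on the dark mat and put each block away in the tray that matches its shape and size: large round, small round, square, hexagonal and rectangular. Each must lie flat on the floor of its own tray, alone and let go.

Things in the scene. Friction and masses are not known exactly. Their poses are not given: they have to be found in the camera images.
- large_round: Bright steel hardness reference block, a plain disc 64 mm across, about 0.5 kg. At the start it lies on the thin dark mat (4 mm) as the bottom of one of the two stacks. Loose. Origin at the centre of its underside, z up; 20 mm thick, so its top is 20 mm above the origin. 
- square: Bright steel square reference block 58 x 58 mm, about 0.5 kg. At the start it lies on the thin dark mat (4 mm) as the bottom of the other stack. Loose. Origin at the centre of its underside, z up; 20 mm thick, so its top is 20 mm above the origin. x and y axes square to its sides.
- small_round: Darker steel disc 46 mm across, about 0.26 kg. At the start it lies on the large round or on the square block, and carries the bar. Loose. Origin at the centre of its underside, z up; 20 mm thick, so its top is 20 mm above the origin. 
- hexagon: Darker steel regular hexagonal block, 46 mm across flats (53 mm across corners), about 0.28 kg. At the start it lies on the other bottom block, with nothing on it. Loose. Origin at the centre of its underside, z up; 20 mm thick, so its top is 20 mm above the origin. Its x axis is square to one pair of flats (the others lie 60 degrees round).
- bar: Bright steel rectangular block 40 mm (its x) by 20 mm (its y), about 0.12 kg. At the start it lies on top of the small round block. Loose. Origin at the centre of its underside, z up; 20 mm thick, so its top is 20 mm above the origin. 
- tray_large_round: Shallow black grey-lined round tray, 78 mm inside and 86 mm outside, the place of the large round block. Fixed to the bench top (z = 0). Origin at the centre of its underside. Floor 3 mm thick (a block in it rests 3 mm above the origin); rim 7 mm high above the bench, walls 4 mm thick. 
- tray_square: Shallow black grey-lined square tray, 72 x 72 mm inside and 80 x 80 outside, the place of the square block. Fixed to the bench top (z = 0). Origin at the centre of its underside. Floor 3 mm thick (a block in it rests 3 mm above the origin); rim 7 mm high above the bench, walls 4 mm thick. x and y axes square to its sides.
- tray_small_round: Shallow black grey-lined round tray, 60 mm inside and 68 mm outside, the place of the small round block. Fixed to the bench top (z = 0). Origin at the centre of its underside. Floor 3 mm thick (a block in it rests 3 mm above the origin); rim 7 mm high above the bench, walls 4 mm thick. 
- tray_hexagon: Shallow black grey-lined hexagonal tray, 60 mm across flats inside (68 mm outside), the place of the hexagonal block, which fits at any yaw. Fixed to the bench top (z = 0). Origin at the centre of its underside. Floor 3 mm thick (a block in it rests 3 mm above the origin); rim 7 mm high above the bench, walls 4 mm thick. Its x axis is square to one pair of sides.
- tray_bar: Shallow black grey-lined rectangular tray, 54 mm (its x) by 34 mm (its y) inside, 62 x 42 mm outside, the place of the rectangular bar. Fixed to the bench top (z = 0). Origin at the centre of its underside. Floor 3 mm thick (a block in it rests 3 mm above the origin); rim 7 mm high above the bench, walls 4 mm thick. 

How it is judged:
At the end, for the whole second after the job is handed in: Every block lies in its own tray: centre within 12 mm of the tray's centre, underside less than 5.5 mm above the tray's underside (on its floor), tilted less than 0.06 rad, slower than 20 mm/s and not touched by the fingers (horizontal distance between large_round and tray_large_round below 0.012 m and z of large_round in the frame of tray_large_round below 0.0055 m and angle between each of large_round, square, small_round, hexagon, bar's own z axis and vertical below 0.06 rad and linear speed of each of large_round, square, small_round, hexagon, bar below 0.02 m/s and contact force between each of large_round, square, small_round, hexagon, bar and the fingers below 0.2 N and horizontal distance between square and tray_square below 0.012 m and z of square in the frame of tray_square below 0.0055 m and horizontal distance between small_round and tray_small_round below 0.012 m and z of small_round in the frame of tray_small_round below 0.0055 m and horizontal distance between hexagon and tray_hexagon below 0.012 m and z of hexagon in the frame of tray_hexagon below 0.0055 m and horizontal distance between bar and tray_bar below 0.012 m and z of bar in the frame of tray_bar below 0.0055 m).
It also fails if it takes over 131 s, if anything falls off the work surface, if the arm or the gripper's body presses on something with over 40 N, if the wrist force passes 120 N, or if a joint passes its speed limit or range.

## Working session

There is one attempt and no reset: what is moved stays moved. The work goes in short steps, Python scripts to look and compute and a tool call to move; the robot and the scene stay as the last step left them, time stands still between calls to the robot, and variables do not carry over. Pictures are saved under pics/ and viewed, at most 14 in all, crops included, and the job is handed in when it is done.

Besides the shell and the picture viewer there is one more tool, called after "Request:" as name([rows], argument=value, ...), one row to a line, values as JSON. apply_moves: Moves the arm, as the interface text tells. Shift numbers are shares of 0.6 m and turn numbers shares of 180 degrees, none past 1 either way. Its arguments: {"type":"object","properties":{"targets":{"type":"array","items":{"type":"object","properties":{"slide":{"type":"array","items":{"type":"number"}},"roll":{"type":"number"},"claw":{"type":"number"}}}},"grip_force":{"type":"number"}},"required":["targets"]}

```bash
mkdir -p pics; ls; python3 - <<'E'
from rig import *
import cv2
o=get_obs();print(o)
for n in("scene","top"):
    f=grab_frame(n);cv2.imwrite(f"pics/{n}0.png",f["frame"]);print(n,{k:v for k,v in f.items() if k!="frame"})
E
```

```text
pics
{'clock': 0.0, 'qpos': array([-1.33812780e+00,  2.21224426e-01,  1.52764641e+00, -2.83282731e-06,
        1.39469437e+00, -1.26086490e-01]), 'qvel': array([-0.0011537 , -0.0005409 , -0.00118211,  0.00139834, -0.0004258 ,
        0.00045029]), 'tau': array([ 7.02668422e-04, -4.96903467e+01, -3.89389014e+01, -1.27902099e-04,
        1.10170417e-02, -3.91489209e-06]), 'position': array([ 0.21930611, -0.58461557,  0.2381816 ]), 'tool_rot': array([-9.84802874e-04,  9.83954423e-01,  1.78417265e-01, -5.39271319e-05]), 'contact_force': array([0.58442469, 0.21780764, 0.36891671]), 'wrist_torque': array([0.05220117, 0.01457324, 0.05737807]), 'gripper_force': 0.0, 'grip_width': 0.9980839575331247}
scene {'fx': 428.25545329556303, 'fy': 428.25545329556303, 'cx': 253.40680132952562, 'cy': 197.84512956527325, 'xyz': array([1.08865693, 0.59558085, 0.98683432]), 'attitude': array([-0.1217869 ,  0.35570114,  0.8683695 , -0.32338686])}
top {'fx': 444.048684140028, 'fy': 444.048684140028, 'cx': 261.1439126288365, 'cy': 189.2173722294304, 'xyz': array([0.32957951, 0.01269326, 1.15418031]), 'attitude': array([-0.06085376,  0.7114213 , -0.69594459,  0.0764047 ])}
```

View pics/top0.png

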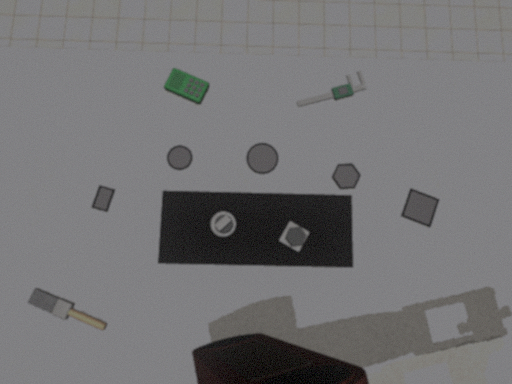

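View pics/scene0.png

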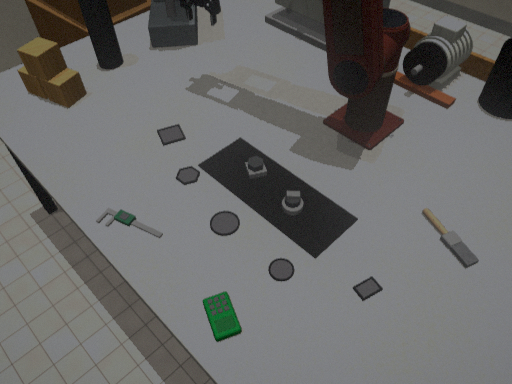

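The top view shows the trays: bar at (103,198), small round (180,157), large round (262,158), hexagon (346,176) and square (420,208). On the mat, the round stack with the bar is at (223,224) and the square and hexagon stack at (294,236). The scene view shows the same things, with the trays at (367,288), (281,269), (225,222), (188,175) and (171,134).

```bash
cat > h.py <<'E'
from rig import *
import cv2, numpy as np
from scipy.spatial.transform import Rotation as R
def rot(q): return R.from_quat(np.r_[q[1:],q[0]]).as_matrix()
def ray(f,uv):
    d=rot(f["attitude"])@[(uv[0]-f["cx"])/f["fx"],(uv[1]-f["cy"])/f["fy"],1]
    return f["xyz"],d/np.linalg.norm(d)
def cast(f,uv,z):
    p,d=ray(f,uv); return p+d*(z-p[2])/d[2]
def tri(f1,u1,f2,u2):
    p,d=ray(f1,u1);q,e=ray(f2,u2)
    s=np.linalg.lstsq(np.c_[d,-e],q-p,rcond=None)[0]
    a,b=p+s[0]*d,q+s[1]*e
    return (a+b)/2,np.linalg.norm(a-b)
def proj(f,X):
    c=rot(f["attitude"]).T@(np.asarray(X)-f["xyz"])
    return np.array([f["cx"]+f["fx"]*c[0]/c[2],f["cy"]+f["fy"]*c[1]/c[2]])
def blob(f,uv,r,thr=None,inv=True):
    """largest contour near uv: (centroid, contour in full-image pixels)"""
    g=cv2.cvtColor(f["frame"],cv2.COLOR_BGR2GRAY);x,y=max(0,int(uv[0]-r)),max(0,int(uv[1]-r))
    c=cv2.resize(g[y:y+2*r,x:x+2*r],None,fx=4,fy=4,interpolation=cv2.INTER_CUBIC)
    m=cv2.THRESH_BINARY_INV if inv else cv2.THRESH_BINARY
    t,b=cv2.threshold(c,thr or 0,255,m|(0 if thr else cv2.THRESH_OTSU))
    k=max(cv2.findContours(b,cv2.RETR_EXTERNAL,cv2.CHAIN_APPROX_NONE)[0],key=cv2.contourArea)
    k=(k[:,0]+.5)/4-.5+[x,y]
    M=cv2.moments(k.astype(np.float32)[:,None])
    return np.array([M["m10"],M["m01"]])/M["m00"],k
def rect(f,k,z):
    P=np.array([cast(f,u,z)[:2] for u in k]);r=cv2.minAreaRect((P*1000).astype(np.float32))
    return np.round(np.array(r[0])/1000,4),np.round(r[1],1),round(r[2],1)
TR=dict(bar=((103,198),(367,288)),small=((180,157),(281,269)),large=((262,158),(225,222)),hex=((346,176),(188,175)),square=((420,208),(171,134)))
E
python3 - <<'E'
from h import *
t,s=grab_frame("top"),grab_frame("scene")
for n,(a,b) in TR.items():
    ca,ka=blob(t,a,24);cb,kb=blob(s,b,22)
    X,e=tri(t,ca,s,cb)
    print(n,X.round(4),round(e,4),"top@7mm",rect(t,ka,.007),"scene@7mm",rect(s,kb,.007))
for n,a,z in(("large",(223,224),.024),("square",(294,236),.024)):
    c,k=blob(t,a,20,90,False);print(n,rect(t,k,z))
for i,(f,p) in enumerate(((t,(258,230)),(s,(272,180)))):
    x,y=p[0]-60,p[1]-30
    cv2.imwrite(f"pics/z{i}.png",cv2.resize(f["frame"][y:y+60,x:x+120],None,fx=6,fy=6,interpolation=cv2.INTER_CUBIC))
w=grab_frame("wrist");print({k:v for k,v in w.items() if k!="frame"});o=get_obs()
T=rot(o["tool_rot"]);print("cam in tool",T.T@(w["xyz"]-o["position"]),(T.T@rot(w["attitude"])).round(3))
E
```

```text
bar [0.5229 0.4028 0.0013] 0.0002 top@7mm (array([0.5221, 0.4008]), array([46.3, 64.7]), 75.3) scene@7mm (array([0.5257, 0.4039]), array([46.5, 67.6]), 75.3)
small [0.6386 0.2101 0.0013] 0.0 top@7mm (array([0.6373, 0.209 ]), array([69.9, 68.7]), 20.5) scene@7mm (array([0.6408, 0.2118]), array([70.9, 69.5]), 2.8)
large [ 0.6423 -0.0108  0.0009] 0.0001 top@7mm (array([ 0.6412, -0.0106]), array([88.2, 87.2]), 45.6) scene@7mm (array([ 0.6441, -0.0081]), array([91.9, 86.3]), 47.1)
hex [ 0.5988 -0.2361  0.0013] 0.0003 top@7mm (array([ 0.5977, -0.235 ]), array([69.7, 78.2]), 63.7) scene@7mm (array([ 0.6011, -0.2318]), array([72.9, 82.4]), 4.7)
square [ 0.518  -0.4315  0.0013] 0.0002 top@7mm (array([ 0.5178, -0.4295]), array([84.2, 84.2]), 69.5) scene@7mm (array([ 0.5208, -0.4261]), array([92.4, 83.7]), 69.1)
large (array([0.461 , 0.0859]), array([63.2, 62.8]), 46.7)
square (array([ 0.4404, -0.0832]), array([29.9, 57.6]), 61.5)
{'fx': 271.99660587442673, 'fy': 271.99660587442673, 'cx': 256.13848692335245, 'cy': 191.95880073456564, 'xyz': array([ 0.29512719, -0.55655241,  0.37332204]), 'attitude': array([ 0.13142454,  0.81088645, -0.56286042, -0.09153633])}
cam in tool [ 8.08986773e-02 -1.01787995e-04 -1.34541889e-01] [[-0.002 -0.949 -0.316]
 [ 1.    -0.002 -0.   ]
 [-0.    -0.316  0.949]]
```

Request:
apply_moves([
  {"slide": [0.72,-0.77,0.06],"roll": 0,"claw": -1},
  {"slide": [0.72,-0.77,0.06],"roll": 0,"claw": -1},
  {"slide": [0.72,-0.77,0.06],"roll": 0,"claw": -1},
  {"slide": [0.72,-0.77,0.06],"roll": 0,"claw": -1},
  {"slide": [0.72,-0.77,0.06],"roll": 0,"claw": -1},
  {"slide": [0.72,-0.77,0.06],"roll": 0,"claw": -1},
  {"slide": [0.72,-0.77,0.06],"roll": 0,"claw": -1},
  {"slide": [0.72,-0.77,0.06],"roll": 0,"claw": -1},
  {"slide": [0.72,-0.77,0.06],"roll": 0,"claw": -1},
  {"slide": [0.72,-0.77,0.06],"roll": 0,"claw": -1},
])

```text
clock: 1.5
position: [0.459, -0.0068, 0.2041]
tool_rot: [0.0, 0.984, 0.178, 0.001]
contact_force: [0.9, -0.7, 0.2]
grip_width: 1.005
gripper_force: 0.0
```

Request:
apply_moves([
  {"slide": [0,0,0],"roll": 0,"claw": -1},
  {"slide": [0,0,0],"roll": 0,"claw": -1},
])

```text
clock: 1.75
position: [0.4582, -0.0087, 0.2037]
tool_rot: [0.0, 0.984, 0.179, -0.0]
contact_force: [0.6, -0.5, 0.6]
grip_width: 0.996
gripper_force: 0.0
```

```bash
cat >> h.py <<'E'
def yaw(o):
    return np.degrees(np.arctan2(*rot(o["tool_rot"])[[1,0],0]))
def go(x,y,z,psi=None):
    """slide and roll numbers from the present pose to TCP x,y,z with tool x at yaw psi (deg)"""
    o=get_obs();T=rot(o["tool_rot"]);s=T.T@(np.array([x,y,z])-o["position"])/.6
    r=0 if psi is None else ((yaw(o)-psi+180)%360-180)/180
    print("slide",s.round(4),"roll",round(r,4),"at",o["position"].round(4),"yaw",round(yaw(o),1),"F",o["contact_force"].round(1),"w",round(o["grip_width"],3),"t",round(o["clock"],2),"q6",round(o["qpos"][5],2))
E
python3 - <<'E'
from h import *
import pickle
o=get_obs();f=grab_frame("wrist");pickle.dump(f,open("w1.pkl","wb"));cv2.imwrite("pics/w1.png",f["frame"]);go(.40,0,.2)
E
```

```text
slide [-0.0853 -0.0489  0.0062] roll 0 at [ 0.4582 -0.0095  0.2037] yaw 20.5 F [ 0.5  0.2 -0.1] w 1.001 t 1.8 q6 1.02
```

View pics/w1.png

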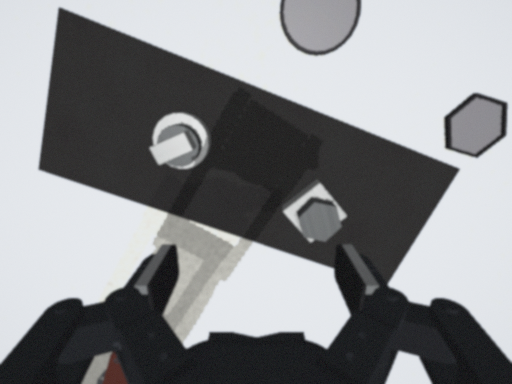

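The first wrist view shows the round stack at (180,142), with the bar offset on the small disc at (171,149). The square and hexagon stack is at (318,212). I'll take a second view for heights.

Request:
apply_moves([
  {"slide": [-0.1,-0.05,0.03],"roll": 0,"claw": -1},
  {"slide": [-0.1,-0.05,0.03],"roll": 0,"claw": -1},
  {"slide": [-0.1,-0.05,0.03],"roll": 0,"claw": -1},
  {"slide": [-0.1,-0.05,0.03],"roll": 0,"claw": -1},
])

```text
clock: 2.3
position: [0.3935, -0.0029, 0.1874]
tool_rot: [0.001, 0.984, 0.178, 0.002]
contact_force: [0.3, -1.1, -0.1]
grip_width: 0.999
gripper_force: 0.0
```

```bash
python3 - <<'E'
from h import *
import pickle
f=grab_frame("wrist");pickle.dump(f,open("w2.pkl","wb"))
a=pickle.load(open("w1.pkl","rb"))["frame"]
b=f["frame"]
u=proj(f,(.45,0,.04)).astype(int);print(u,get_obs()["position"])
y=max(0,u[1]-90);x=u[0]-130
c=np.vstack([cv2.resize(a[90:260,130:370],None,fx=3,fy=3)[:,:,:][:510][::1],]) 
cv2.imwrite("pics/c.png",np.hstack([cv2.resize(a[100:250,140:360][:, :80],None,fx=4.5,fy=4),cv2.resize(a[160:260,265:365],None,fx=4,fy=6)])[:600,:800])
cv2.imwrite("pics/w2.png",b)
g=cv2.cvtColor(a,cv2.COLOR_BGR2GRAY)
print(g[149,150:212:3],g[212,283:350:3],g[115:172:3,178])
E
```

```text
[272 129] [ 0.39347166 -0.00267117  0.18726748]
[152 207 208 211 212 213 213 215 216 216 217 219 221 219 147 118  80 112
 148 110  44] [127 215 215 214 185  58  50  92 116 120 120 120 119 120 120 114 114 119
 148 204 172  64  48] [224 224 219 121 126 128 136 212 221 219 219 217 219 215 134 122 121 159
  88]
```

View pics/w2.png

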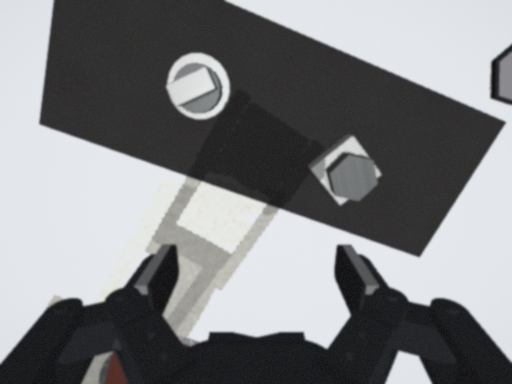

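The second view shows the round stack at (198,86), the bar at (193,88), the square at (345,170) and the hexagon at (353,176). I'll enlarge all four to pick corners.

```bash
python3 - <<'E'
from h import *
import pickle
F=[pickle.load(open(f"w{i}.pkl","rb"))["frame"] for i in(1,2)]
c=lambda a,x,y:cv2.resize(a[y:y+60,x:x+80],None,fx=5,fy=5,interpolation=cv2.INTER_CUBIC)
cv2.imwrite("pics/c1.png",np.vstack([np.hstack([c(F[0],140,110),c(F[0],278,177)]),np.hstack([c(F[1],158,56),c(F[1],305,145)])]))
E
```

```text
(no output)
```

View pics/c1.png

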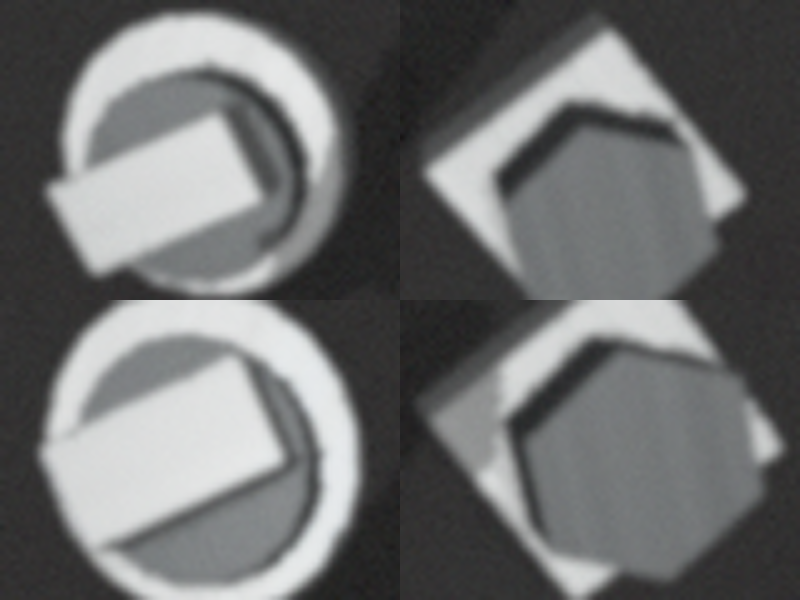

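```bash
cat >> h.py <<'E'
def band(f,uv,r,lo,hi,near=False):
    """(centroid, contour, minAreaRect) of the largest blob with grey between lo and hi near uv"""
    g=cv2.cvtColor(f["frame"],cv2.COLOR_BGR2GRAY);x,y=max(0,int(uv[0]-r)),max(0,int(uv[1]-r))
    c=cv2.resize(g[y:int(uv[1]+r),x:int(uv[0]+r)],None,fx=4,fy=4,interpolation=cv2.INTER_CUBIC)
    b=cv2.morphologyEx(cv2.inRange(c,lo,hi),cv2.MORPH_OPEN,np.ones((13,13),np.uint8))
    k=max(cv2.findContours(b,cv2.RETR_EXTERNAL,cv2.CHAIN_APPROX_NONE)[0],key=cv2.contourArea)
    k=(k[:,0]+.5)/4-.5+[x,y];M=cv2.moments(k.astype(np.float32)[:,None])
    return np.array([M["m10"],M["m01"]])/M["m00"],k
E
python3 - <<'E'
from h import *
import pickle
a,b=[pickle.load(open(f"w{i}.pkl","rb")) for i in(1,2)]
A=[(149.4,148),(184,132.4),(193,149.6),(159,165)];B=[(166,86.6),(205.4,67),(215.6,88.6),(178.4,105.6)]
P=[]
for u,v in zip(A,B):
    X,e=tri(a,u,b,v);P.append(X);print(X.round(4),round(e,4))
P=np.array(P);print("bar",P.mean(0).round(4),[rect(f,np.array(K),.064) for f,K in((a,A),(b,B))])
ca,ka=band(a,(320,219),32,92,150);cb,kb=band(b,(354,178),36,92,150)
print("hex",tri(a,ca,b,cb),ca,cb,[rect(f,k,.044) for f,k in((a,ka),(b,kb))])
H=np.array([(330,172),(348.6,154.4),(373.6,160.4),(378,183),(358,201),(334.6,194)])
W=np.array([cast(b,u,.044)[:2] for u in H]);d=np.roll(W,-1,0)-W
print(W.mean(0),np.degrees(np.arctan2(d[:,1],d[:,0]))%60,np.linalg.norm(d,axis=1))
S=[(283.4,211.4),(320,183),(346.8,216.4)]  # square corners w1
W=np.array([cast(a,u,.024)[:2] for u in [(278+25/5,177+172/5),(278+208/5,177+30/5),(278+345/5,177+195/5)]]);d=np.diff(W,axis=0)
print("sq",(W[0]+W[2])/2,np.degrees(np.arctan2(d[:,1],d[:,0])),np.linalg.norm(d,axis=1))
E
```

```text
[0.4533 0.1055 0.0608] 0.0003
[0.481  0.0767 0.0618] 0.0001
[0.4672 0.0634 0.0603] 0.0004
[0.4424 0.0892 0.0692] 0.0014
bar [0.461  0.0837 0.063 ] [(array([0.4612, 0.0839]), array([19.1, 39.5]), 44.3), (array([0.4604, 0.0835]), array([19.3, 39.4]), 44.3)]
hex (array([ 0.43452051, -0.09708679,  0.04677237]), np.float64(0.00013821251839312573)) [319.45369471 221.61615735] [353.69195573 177.30382678] [(array([ 0.4331, -0.0982]), array([46.7, 52. ]), 10.6), (array([ 0.4333, -0.0987]), array([46.1, 52.4]), 68.8)]
[ 0.43369139 -0.09872279] [37.01536743 37.0908629  38.5080331  37.50652719 33.26297395 36.46660422] [0.02565673 0.02740425 0.02575185 0.02788387 0.02749079 0.02546116]
sq [ 0.4347296  -0.09648264] [ -28.75173123 -118.42909624] [0.05667486 0.05730864]
```

The bar is centred at (0.461,0.084) with its top at about 63 mm and its long axis at 134°. The hexagon is centred at (0.4335,-0.098) with its top at about 46 mm. I'll take the bar first.

```bash
python3 -c "
from h import *
go(.461,.0837,.14,134.3)"
```

```text
slide [ 0.1556 -0.0956  0.079 ] roll -0.6323 at [ 0.3935 -0.0027  0.1873] yaw 20.5 F [ 0.1 -0.   0.9] w 1.005 t 2.35 q6 1.01
```

Request:
apply_moves([
  {"slide": [0.155,-0.095,0.02],"roll": -0.632,"claw": -1},
  {"slide": [0.155,-0.095,0.02],"roll": -0.632,"claw": -1},
  {"slide": [0.155,-0.095,0.02],"roll": -0.632,"claw": -1},
  {"slide": [0.155,-0.095,0.02],"roll": -0.632,"claw": -1},
  {"slide": [0.155,-0.095,0.02],"roll": -0.632,"claw": -1},
  {"slide": [0.155,-0.095,0.02],"roll": -0.632,"claw": -1},
  {"slide": [0.155,-0.095,0.079],"roll": -0.632,"claw": -1},
  {"slide": [0.155,-0.095,0.079],"roll": -0.632,"claw": -1},
  {"slide": [0.155,-0.095,0.079],"roll": -0.632,"claw": -1},
  {"slide": [0.155,-0.095,0.079],"roll": -0.632,"claw": -1},
])

```text
clock: 3.6
position: [0.4602, 0.0842, 0.1388]
tool_rot: [0.0, 0.436, 0.9, 0.0]
contact_force: [0.5, 0.1, 0.4]
grip_width: 1.0
gripper_force: 0.0
```

```bash
python3 -c "
from h import *
go(.461,.0837,.14,134.3)"
```

```text
slide [-0.0015  0.0006 -0.002 ] roll -0.0332 at [0.4602 0.0842 0.1388] yaw 128.3 F [0.5 0.1 0.4] w 1.0 t 3.6 q6 -0.66
```

Request:
apply_moves([
  {"slide": [-0.001,0,0],"roll": -0.033,"claw": -1},
  {"slide": [-0.001,0,0.03],"roll": -0.033,"claw": -1},
  {"slide": [-0.001,0,0.07],"roll": -0.033,"claw": -1},
  {"slide": [-0.001,0,0.11],"roll": -0.033,"claw": -1},
  {"slide": [-0.001,0,0.135],"roll": -0.033,"claw": -1},
  {"slide": [-0.001,0,0.135],"roll": -0.033,"claw": -1},
  {"slide": [-0.001,0,0.135],"roll": -0.033,"claw": 0},
  {"slide": [-0.001,0,0.135],"roll": -0.033,"claw": 0.3},
  {"slide": [-0.001,0,0.135],"roll": -0.033,"claw": 0.7},
  {"slide": [-0.001,0,0.135],"roll": -0.033,"claw": 1},
], grip_force=40)

```text
clock: 4.85
position: [0.4598, 0.0839, 0.0581]
tool_rot: [0.001, 0.391, 0.92, 0.0]
contact_force: [0.3, -0.1, 2.2]
grip_width: 0.224
gripper_force: 39.5
```

Request:
apply_moves([
  {"slide": [0,0,0],"roll": 0,"claw": 1},
  {"slide": [0,0,0],"roll": 0,"claw": 1},
  {"slide": [0,0,0],"roll": 0,"claw": 1},
  {"slide": [0,0,0],"roll": 0,"claw": 1},
])

```text
clock: 5.35
position: [0.4598, 0.0839, 0.0581]
tool_rot: [0.001, 0.391, 0.92, 0.0]
contact_force: [-0.9, 0.4, 5.9]
grip_width: 0.225
gripper_force: 39.9
```

Request:
apply_moves([
  {"slide": [0,0,-0.02],"roll": 0,"claw": 1},
  {"slide": [0,0,-0.06],"roll": 0,"claw": 1},
  {"slide": [0,0,-0.1],"roll": 0,"claw": 1},
  {"slide": [0,0,-0.12],"roll": 0,"claw": 1},
  {"slide": [0,0,-0.12],"roll": 0,"claw": 1},
])

```text
clock: 5.98
position: [0.4597, 0.0838, 0.1302]
tool_rot: [0.001, 0.391, 0.92, 0.0]
contact_force: [-0.3, 1.0, -1.8]
grip_width: 0.219
gripper_force: 39.3
```

```bash
python3 -c "
from h import *
go(.5225,.402,.12,165.3)"
```

```text
slide [0.3094 0.4433 0.0171] roll -0.1743 at [0.4597 0.0838 0.1302] yaw 133.9 F [-0.3  1.  -1.8] w 0.219 t 5.97 q6 -0.76
```

Request:
apply_moves([
  {"slide": [0.02,0.03,0.0],"roll": -0.01,"claw": 1},
  {"slide": [0.07,0.1,0.0],"roll": -0.04,"claw": 1},
  {"slide": [0.13,0.18,0.0],"roll": -0.08,"claw": 1},
  {"slide": [0.19,0.27,0.0],"roll": -0.12,"claw": 1},
  {"slide": [0.24,0.35,0.005],"roll": -0.15,"claw": 1},
  {"slide": [0.28,0.405,0.01],"roll": -0.17,"claw": 1},
  {"slide": [0.3,0.43,0.015],"roll": -0.174,"claw": 1},
  {"slide": [0.309,0.443,0.017],"roll": -0.174,"claw": 1},
  {"slide": [0.309,0.443,0.017],"roll": -0.174,"claw": 1},
  {"slide": [0.309,0.443,0.017],"roll": -0.174,"claw": 1},
])

```text
clock: 7.22
position: [0.5221, 0.4005, 0.1192]
tool_rot: [-0.0, 0.129, 0.992, -0.0]
contact_force: [0.2, -0.4, -1.4]
grip_width: 0.225
gripper_force: 39.5
```

```bash
python3 - <<'E'
from h import *
f=grab_frame("wrist");cv2.imwrite("pics/b1.png",f["frame"])
print(proj(f,(.5225,.402,.007)))
go(.5225,.402,.0175,165.3)
E
```

```text
[258.39522241 191.19421319]
slide [0.0002 0.0026 0.1698] roll -0.0008 at [0.5222 0.4005 0.1194] yaw 165.2 F [-0.9 -0.6 -2.1] w 0.226 t 7.28 q6 -0.78
```

View pics/b1.png

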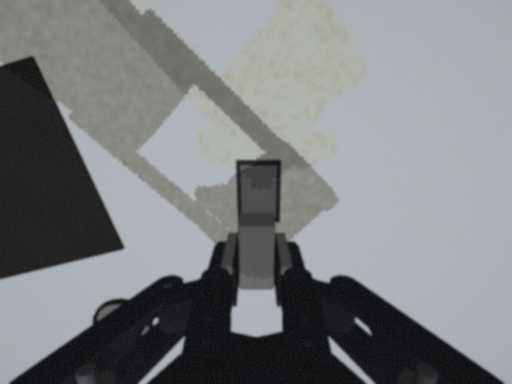

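The picture shows the tray centred at (258,190), where the projection puts it, and the held bar lined up with it. I'll lower and release.

Request:
apply_moves([
  {"slide": [0,0.002,0.05],"roll": 0,"claw": 1},
  {"slide": [0,0.002,0.1],"roll": 0,"claw": 1},
  {"slide": [0,0.002,0.14],"roll": 0,"claw": 1},
  {"slide": [0,0.002,0.16],"roll": 0,"claw": 1},
  {"slide": [0,0.002,0.168],"roll": 0,"claw": 1},
  {"slide": [0,0.002,0.168],"roll": 0,"claw": 1},
  {"slide": [0,0.002,0.168],"roll": 0,"claw": 0.4},
  {"slide": [0,0.002,0.168],"roll": 0,"claw": 0.2},
  {"slide": [0,0.002,0.168],"roll": 0,"claw": 0},
  {"slide": [0,0.002,0.165],"roll": 0,"claw": 0},
])

```text
clock: 8.52
position: [0.5222, 0.4029, 0.0203]
tool_rot: [-0.0, 0.128, 0.992, -0.0]
contact_force: [0.1, 0.2, -0.2]
grip_width: 0.498
gripper_force: 0.0
```

Request:
apply_moves([
  {"slide": [0,0,-0.03],"roll": 0,"claw": 0},
  {"slide": [0,0,-0.1],"roll": 0,"claw": -0.5},
  {"slide": [0,0,-0.2],"roll": 0,"claw": -1},
  {"slide": [0,0,-0.25],"roll": 0,"claw": -1},
  {"slide": [0,0,-0.25],"roll": 0,"claw": -1},
])

```text
clock: 9.15
position: [0.5246, 0.4043, 0.176]
tool_rot: [0.003, 0.128, 0.992, 0.003]
contact_force: [0.2, 0.5, -0.9]
grip_width: 0.999
gripper_force: 0.0
```

```bash
python3 - <<'E'
from h import *
t=grab_frame("wrist");cv2.imwrite("pics/b2.png",t["frame"])
go(.42,-.02,.16,20)
E
```

```text
slide [-0.0131 -0.7265  0.0194] roll 0.807 at [0.5233 0.4035 0.173 ] yaw 165.3 F [-0.8 -0.3 -0.5] w 0.996 t 9.2 q6 -0.78
```

View pics/b2.png

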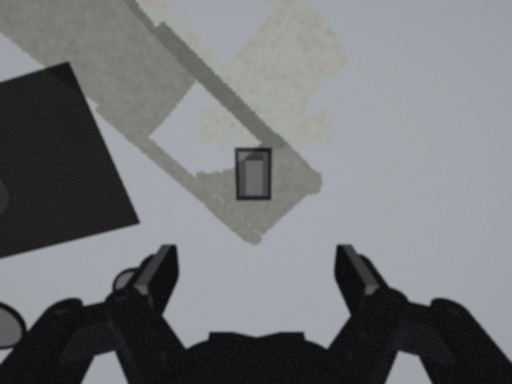

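The bar lies inside its tray at (254,178). Next is the small disc, which I'll view from two places.

```bash
python3 - <<'E'
from h import *
go(.44,.12,.16)
E
```

```text
slide [ 0.014  -0.4923  0.0201] roll 0 at [0.5233 0.4035 0.173 ] yaw 165.3 F [-0.8 -0.3 -0.5] w 0.996 t 9.2 q6 -0.78
```

Request:
apply_moves([
  {"slide": [0.014,-0.49,0.02],"roll": 0,"claw": -1},
  {"slide": [0.014,-0.49,0.02],"roll": 0,"claw": -1},
  {"slide": [0.014,-0.49,0.02],"roll": 0,"claw": -1},
  {"slide": [0.014,-0.49,0.02],"roll": 0,"claw": -1},
  {"slide": [0.014,-0.49,0.02],"roll": 0,"claw": -1},
  {"slide": [0.014,-0.49,0.02],"roll": 0,"claw": -1},
  {"slide": [0.014,-0.49,0.02],"roll": 0,"claw": -1},
  {"slide": [0.014,-0.49,0.02],"roll": 0,"claw": -1},
])

```text
clock: 10.2
position: [0.4393, 0.1216, 0.1579]
tool_rot: [-0.0, 0.128, 0.992, 0.0]
contact_force: [0.4, -0.4, 1.0]
grip_width: 0.997
gripper_force: 0.0
```

```bash
python3 - <<'E'
from h import *
import pickle
f=grab_frame("wrist");pickle.dump(f,open("w1.pkl","wb"));cv2.imwrite("pics/s1.png",f["frame"]);print(proj(f,(.461,.086,.044)))
go(.48,.08,.14)
E
```

```text
[227.62748705 219.34323622]
slide [-0.0831 -0.05    0.0299] roll 0 at [0.4394 0.1216 0.158 ] yaw 165.3 F [-0.   0.3  0. ] w 0.999 t 10.25 q6 -1.22
```

Request:
apply_moves([
  {"slide": [-0.08,-0.05,0.03],"roll": 0,"claw": -1},
  {"slide": [-0.08,-0.05,0.03],"roll": 0,"claw": -1},
  {"slide": [-0.08,-0.05,0.03],"roll": 0,"claw": -1},
  {"slide": [-0.08,-0.05,0.03],"roll": 0,"claw": -1},
])

```text
clock: 10.75
position: [0.4778, 0.0804, 0.1404]
tool_rot: [0.0, 0.128, 0.992, 0.0]
contact_force: [-0.5, 0.5, -0.3]
grip_width: 0.998
gripper_force: 0.0
```

```bash
python3 - <<'E'
from h import *
import pickle
a=pickle.load(open("w1.pkl","rb"));b=grab_frame("wrist")
r=[]
for f in(a,b):
    u=proj(f,(.461,.086,.044));c,k=band(f,u,32,85,160);(e0,ax,an)=cv2.fitEllipse(cv2.convexHull(k.astype(np.float32)));r.append(e0);print(u,c,e0,ax,rect(f,k,.044))
print(tri(a,r[0],b,r[1]),[cast(f,u,.044)[:2].round(4) for f,u in zip((a,b),r)])
go(.461,.086,.038)
cv2.imwrite("pics/s2.png",np.hstack([cv2.resize(f["frame"][int(u[1])-45:int(u[1])+45,int(u[0])-50:int(u[0])+50],None,fx=4,fy=4) for f,u in zip((a,b),r)]))
E
```

```text
[227.62748705 219.34323622] [234.35751121 211.20796851] (230.3236846923828, 210.3877716064453) (55.10247802734375, 60.476356506347656) (array([0.4519, 0.0955]), array([60.2, 48.8]), 22.4)
[257.93484897 177.82296555] [257.76655276 179.14516834] (258.2254943847656, 178.35421752929688) (52.15252685546875, 64.73529052734375) (array([0.4635, 0.0857]), array([53.9, 47. ]), 54.2)
(array([ 0.47432733,  0.08147131, -0.00997131]), np.float64(0.004367446346823944)) [array([0.4524, 0.0913]), array([0.4615, 0.0861])]
slide [0.0296 0.0019 0.1709] roll 0 at [0.4778 0.0803 0.1405] yaw 165.3 F [0.8 0.3 0.7] w 1.003 t 10.8 q6 -1.31
```

View pics/s2.png

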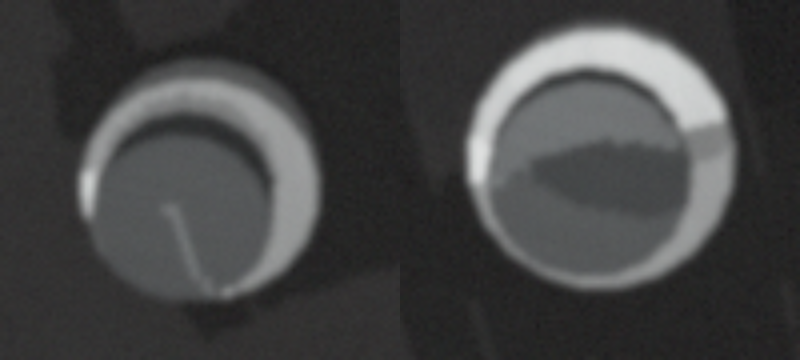

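Light and shadow upset the mask. By eye in this crop, the disc is centred at (182,217) on the left and (591,185) on the right.

```bash
python3 - <<'E'
from h import *
import pickle
a=pickle.load(open("w1.pkl","rb"));b=grab_frame("wrist")
print(tri(a,(225.5,219.2),b,(255.8,179.2)),[cast(f,u,.044)[:2].round(4) for f,u in((a,(225.5,219.2)),(b,(255.8,179.2)))])
go(.461,.0845,.038)
E
```

```text
(array([0.46284546, 0.08308807, 0.03879712]), np.float64(0.001067256070242247)) [array([0.4603, 0.084 ]), array([0.4619, 0.0838])]
slide [ 0.0292 -0.0003  0.171 ] roll 0 at [0.4779 0.0803 0.1406] yaw 165.3 F [-0.3  0.1  0.2] w 0.997 t 10.85 q6 -1.31
```

Request:
apply_moves([
  {"slide": [0.028,0,0.03],"roll": 0,"claw": -1},
  {"slide": [0.028,0,0.08],"roll": 0,"claw": -1},
  {"slide": [0.028,0,0.13],"roll": 0,"claw": -1},
  {"slide": [0.028,0,0.16],"roll": 0,"claw": -1},
  {"slide": [0.028,0,0.171],"roll": 0,"claw": -1},
  {"slide": [0.028,0,0.171],"roll": 0,"claw": -0.4},
  {"slide": [0.028,0,0.171],"roll": 0,"claw": 0},
  {"slide": [0.028,0,0.171],"roll": 0,"claw": 0.3},
  {"slide": [0.028,0,0.171],"roll": 0,"claw": 1},
  {"slide": [0.028,0,0.171],"roll": 0,"claw": 1},
], grip_force=50)

```text
clock: 12.1
position: [0.4628, 0.0837, 0.039]
tool_rot: [0.001, 0.128, 0.992, 0.0]
contact_force: [-2.2, -0.5, 4.9]
grip_width: 0.511
gripper_force: 50.2
```

Request:
apply_moves([
  {"slide": [0,0,0],"roll": 0,"claw": 1},
  {"slide": [0,0,0],"roll": 0,"claw": 1},
  {"slide": [0,0,-0.01],"roll": 0,"claw": 1},
  {"slide": [0,0,-0.05],"roll": 0,"claw": 1},
  {"slide": [0,0,-0.1],"roll": 0,"claw": 1},
  {"slide": [0,0,-0.14],"roll": 0,"claw": 1},
  {"slide": [0,0,-0.15],"roll": 0,"claw": 1},
  {"slide": [0,0,-0.15],"roll": 0,"claw": 1},
])

```text
clock: 13.1
position: [0.4618, 0.0838, 0.1275]
tool_rot: [0.0, 0.128, 0.992, 0.0]
contact_force: [-0.4, 0.6, -2.3]
grip_width: 0.513
gripper_force: 51.5
```

```bash
python3 - <<'E'
from h import *
go(.638,.2095,.11)
E
```

```text
slide [-0.2306  0.2775  0.0293] roll 0 at [0.4618 0.0838 0.1275] yaw 165.2 F [-0.4  0.6 -2.3] w 0.513 t 13.1 q6 -1.3
```

Request:
apply_moves([
  {"slide": [-0.02,0.02,0],"roll": 0,"claw": 1},
  {"slide": [-0.06,0.07,0],"roll": 0,"claw": 1},
  {"slide": [-0.11,0.13,0],"roll": 0,"claw": 1},
  {"slide": [-0.16,0.19,0.01],"roll": 0,"claw": 1},
  {"slide": [-0.2,0.24,0.02],"roll": 0,"claw": 1},
  {"slide": [-0.222,0.268,0.029],"roll": 0,"claw": 1},
  {"slide": [-0.23,0.277,0.029],"roll": 0,"claw": 1},
  {"slide": [-0.23,0.277,0.029],"roll": 0,"claw": 1},
  {"slide": [-0.23,0.277,0.029],"roll": 0,"claw": 1},
])

```text
clock: 14.22
position: [0.6369, 0.2088, 0.1099]
tool_rot: [-0.0, 0.129, 0.992, -0.0]
contact_force: [0.1, 0.0, -2.3]
grip_width: 0.51
gripper_force: 51.6
```

```bash
python3 - <<'E'
from h import *
f=grab_frame("wrist");cv2.imwrite("pics/s3.png",f["frame"])
print(proj(f,(.638,.2095,.007)))
go(.638,.2095,.018)
E
```

```text
[257.82280757 195.36681169]
slide [-0.0013  0.0016  0.1537] roll 0 at [0.6371 0.2088 0.1102] yaw 165.2 F [ 0.5 -0.3 -2.3] w 0.513 t 14.28 q6 -1.11
```

View pics/s3.png

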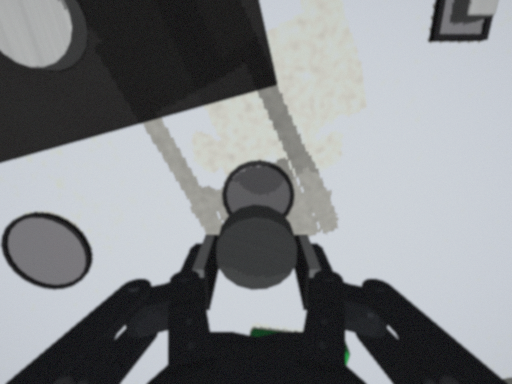

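The disc is centred over the tray, with the tray at (258,193) in the picture and (258,195) predicted. I'll lower and release.

Request:
apply_moves([
  {"slide": [-0.001,0.001,0.05],"roll": 0,"claw": 1},
  {"slide": [-0.001,0.001,0.1],"roll": 0,"claw": 1},
  {"slide": [-0.001,0.001,0.135],"roll": 0,"claw": 1},
  {"slide": [-0.001,0.001,0.15],"roll": 0,"claw": 1},
  {"slide": [-0.001,0.001,0.153],"roll": 0,"claw": 1},
  {"slide": [-0.001,0.001,0.153],"roll": 0,"claw": 1},
  {"slide": [-0.001,0.001,0.153],"roll": 0,"claw": -0.1},
  {"slide": [-0.001,0.001,0.153],"roll": 0,"claw": -0.4},
  {"slide": [-0.001,0.001,0.153],"roll": 0,"claw": -0.6},
  {"slide": [-0.001,0.001,0.15],"roll": 0,"claw": -0.7},
])

```text
clock: 15.52
position: [0.6383, 0.2097, 0.0203]
tool_rot: [-0.0, 0.128, 0.992, -0.0]
contact_force: [-0.1, 0.4, -0.2]
grip_width: 0.85
gripper_force: 0.0
```

Request:
apply_moves([
  {"slide": [0,0,-0.03],"roll": 0,"claw": -1},
  {"slide": [0,0,-0.1],"roll": 0,"claw": -1},
  {"slide": [0,0,-0.2],"roll": 0,"claw": -1},
  {"slide": [0,0,-0.22],"roll": 0,"claw": -1},
  {"slide": [0,0,-0.22],"roll": 0,"claw": -1},
])

```text
clock: 16.15
position: [0.6394, 0.21, 0.1547]
tool_rot: [0.002, 0.128, 0.992, 0.001]
contact_force: [0.7, -0.2, -0.5]
grip_width: 1.001
gripper_force: 0.0
```

```bash
python3 - <<'E'
from h import *
f=grab_frame("wrist");cv2.imwrite("pics/s4.png",f["frame"])
go(.44,.115,.16)
E
```

```text
slide [ 0.2791 -0.2368 -0.0129] roll 0 at [0.6381 0.2097 0.1523] yaw 165.2 F [-0.3 -0.9 -0.4] w 1.002 t 16.2 q6 -1.11
```

View pics/s4.png

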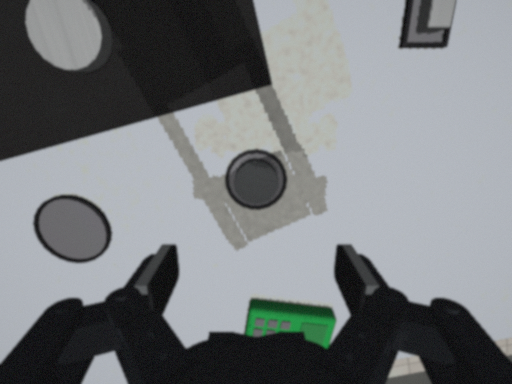

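The small disc lies inside its tray at (256,180). Now the large disc.

Request:
apply_moves([
  {"slide": [0.27,-0.23,-0.01],"roll": 0,"claw": -1},
  {"slide": [0.27,-0.23,-0.01],"roll": 0,"claw": -1},
  {"slide": [0.27,-0.23,-0.01],"roll": 0,"claw": -1},
  {"slide": [0.27,-0.23,-0.01],"roll": 0,"claw": -1},
  {"slide": [0.27,-0.23,-0.01],"roll": 0,"claw": -1},
  {"slide": [0.27,-0.23,-0.01],"roll": 0,"claw": -1},
  {"slide": [0.27,-0.23,-0.01],"roll": 0,"claw": -1},
])

```text
clock: 17.08
position: [0.4473, 0.1179, 0.1579]
tool_rot: [-0.0, 0.128, 0.992, -0.0]
contact_force: [-0.6, -0.6, 0.2]
grip_width: 0.997
gripper_force: 0.0
```

```bash
cat > disc.py <<'E'
from h import *
import pickle,sys
b=grab_frame("wrist");r=[]
F=[b] if sys.argv[1]=="1" else [pickle.load(open("w1.pkl","rb")),b]
pickle.dump(b,open("w1.pkl","wb"))
for f in F:
    c,k=blob(f,proj(f,(.461,.085,.024)),55,110,False);e=cv2.fitEllipse(cv2.convexHull(k.astype(np.float32)));r.append(e[0])
    print(c,e[0],e[1],cast(f,e[0],.024).round(4),rect(f,k,.024))
if len(r)>1: print(tri(F[0],r[0],F[1],r[1]))
E
python3 disc.py 1; python3 -c "
from h import *
go(.475,.075,.12)"
```

```text
[230.61574761 203.82461456] (230.544921875, 203.82762145996094) (56.32616424560547, 59.99216079711914) [0.4607 0.0859 0.024 ] (array([0.4617, 0.0859]), array([62.6, 63.1]), 40.0)
slide [-0.063  -0.0573  0.0631] roll 0 at [0.4472 0.1179 0.1579] yaw 165.3 F [ 0.5 -0.7 -0.2] w 1.002 t 17.12 q6 -1.23
```

Request:
apply_moves([
  {"slide": [-0.06,-0.055,0.06],"roll": 0,"claw": -1},
  {"slide": [-0.06,-0.055,0.06],"roll": 0,"claw": -1},
  {"slide": [-0.06,-0.055,0.06],"roll": 0,"claw": -1},
  {"slide": [-0.06,-0.055,0.06],"roll": 0,"claw": -1},
])

```text
clock: 17.62
position: [0.4734, 0.0772, 0.123]
tool_rot: [0.001, 0.128, 0.992, 0.0]
contact_force: [0.3, -0.9, -0.4]
grip_width: 0.998
gripper_force: 0.0
```

```bash
python3 disc.py 2; python3 -c "
from h import *
go(.461,.0858,.018)"
```

```text
[230.61574761 203.82461456] (230.544921875, 203.82762145996094) (56.32616424560547, 59.99216079711914) [0.4607 0.0859 0.024 ] (array([0.4617, 0.0859]), array([62.6, 63.1]), 40.0)
[262.48322386 179.99107598] (262.5305480957031, 179.96640014648438) (68.6298599243164, 70.6742172241211) [0.4603 0.0861 0.024 ] (array([0.4617, 0.0856]), array([63.4, 62.4]), 3.6)
(array([0.45986324, 0.08620754, 0.02600277]), np.float64(0.0002186573167285316))
slide [0.0238 0.0085 0.1751] roll 0 at [0.4734 0.0772 0.1231] yaw 165.3 F [0.  0.5 0.1] w 0.998 t 17.68 q6 -1.32
```

Request:
apply_moves([
  {"slide": [0.023,0.008,0.02],"roll": 0,"claw": -1},
  {"slide": [0.023,0.008,0.07],"roll": 0,"claw": -1},
  {"slide": [0.023,0.008,0.12],"roll": 0,"claw": -1},
  {"slide": [0.023,0.008,0.16],"roll": 0,"claw": -1},
  {"slide": [0.023,0.008,0.18],"roll": 0,"claw": -1},
  {"slide": [0.023,0.008,0.185],"roll": 0,"claw": -1},
  {"slide": [0.023,0.008,0.185],"roll": 0,"claw": -0.7},
  {"slide": [0.023,0.008,0.185],"roll": 0,"claw": -0.4},
  {"slide": [0.023,0.008,0.185],"roll": 0,"claw": 1},
  {"slide": [0.023,0.008,0.185],"roll": 0,"claw": 1},
], grip_force=80)

```text
clock: 18.92
position: [0.462, 0.0852, 0.0131]
tool_rot: [0.001, 0.129, 0.992, 0.001]
contact_force: [-3.4, 4.3, 9.8]
grip_width: 0.716
gripper_force: 84.1
```

Request:
apply_moves([
  {"slide": [0,0,0],"roll": 0,"claw": 1},
  {"slide": [0,0,0],"roll": 0,"claw": 1},
  {"slide": [0,0,-0.01],"roll": 0,"claw": 1},
  {"slide": [0,0,-0.05],"roll": 0,"claw": 1},
  {"slide": [0,0,-0.1],"roll": 0,"claw": 1},
  {"slide": [0,0,-0.14],"roll": 0,"claw": 1},
  {"slide": [0,0,-0.15],"roll": 0,"claw": 1},
  {"slide": [0,0,-0.15],"roll": 0,"claw": 1},
])

```text
clock: 19.92
position: [0.4605, 0.0846, 0.1008]
tool_rot: [-0.0, 0.128, 0.992, -0.0]
contact_force: [0.1, 0.5, -5.7]
grip_width: 0.712
gripper_force: 89.2
```

```bash
python3 - <<'E'
from h import *
go(.642,-.0105,.10)
E
```

```text
slide [-0.333  -0.0761  0.0012] roll 0 at [0.4605 0.0846 0.1008] yaw 165.2 F [ 0.1  0.5 -5.7] w 0.712 t 19.93 q6 -1.3
```

Request:
apply_moves([
  {"slide": [-0.02,-0.005,0],"roll": 0,"claw": 1},
  {"slide": [-0.07,-0.016,0],"roll": 0,"claw": 1},
  {"slide": [-0.13,-0.03,0],"roll": 0,"claw": 1},
  {"slide": [-0.19,-0.043,0],"roll": 0,"claw": 1},
  {"slide": [-0.25,-0.057,0],"roll": 0,"claw": 1},
  {"slide": [-0.3,-0.069,0],"roll": 0,"claw": 1},
  {"slide": [-0.325,-0.074,0],"roll": 0,"claw": 1},
  {"slide": [-0.333,-0.076,0],"roll": 0,"claw": 1},
  {"slide": [-0.333,-0.076,0],"roll": 0,"claw": 1},
  {"slide": [-0.333,-0.076,0],"roll": 0,"claw": 1},
])

```text
clock: 21.18
position: [0.6416, -0.01, 0.1005]
tool_rot: [-0.001, 0.128, 0.992, 0.0]
contact_force: [-0.3, -0.1, -5.6]
grip_width: 0.713
gripper_force: 89.1
```

```bash
python3 - <<'E'
from h import *
f=grab_frame("wrist");cv2.imwrite("pics/l3.png",f["frame"])
print(proj(f,(.642,-.0105,.007)))
go(.642,-.0105,.012)
E
```

```text
[256.21059013 198.51462289]
slide [-0.0008 -0.0008  0.148 ] roll 0 at [ 0.6417 -0.0099  0.1008] yaw 165.3 F [-0.5  0.1 -6.1] w 0.714 t 21.23 q6 -1.45
```

View pics/l3.png

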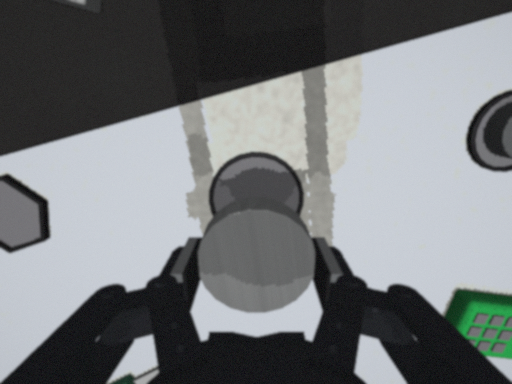

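The large disc is level and centred over its tray at (256,198). I'll lower and release.

Request:
apply_moves([
  {"slide": [0,-0.001,0.04],"roll": 0,"claw": 1},
  {"slide": [0,-0.001,0.09],"roll": 0,"claw": 1},
  {"slide": [0,-0.001,0.125],"roll": 0,"claw": 1},
  {"slide": [0,-0.001,0.142],"roll": 0,"claw": 1},
  {"slide": [0,-0.001,0.147],"roll": 0,"claw": 1},
  {"slide": [0,-0.001,0.147],"roll": 0,"claw": 1},
  {"slide": [0,-0.001,0.147],"roll": 0,"claw": -0.5},
  {"slide": [0,-0.001,0.147],"roll": 0,"claw": -0.7},
  {"slide": [0,-0.001,0.147],"roll": 0,"claw": -0.9},
  {"slide": [0,-0.001,0.147],"roll": 0,"claw": -1},
])

```text
clock: 22.48
position: [0.6428, -0.011, 0.0136]
tool_rot: [0.001, 0.128, 0.992, 0.0]
contact_force: [-0.6, 0.2, 0.7]
grip_width: 0.998
gripper_force: 0.0
```

Request:
apply_moves([
  {"slide": [0,0,-0.03],"roll": 0,"claw": -1},
  {"slide": [0,0,-0.1],"roll": 0,"claw": -1},
  {"slide": [0,0,-0.2],"roll": 0,"claw": -1},
  {"slide": [0,0,-0.23],"roll": 0,"claw": -1},
  {"slide": [0,0,-0.23],"roll": 0,"claw": -1},
])

```text
clock: 23.1
position: [0.6437, -0.0111, 0.1539]
tool_rot: [0.002, 0.128, 0.992, -0.0]
contact_force: [-0.6, -0.9, -0.0]
grip_width: 1.002
gripper_force: 0.0
```

```bash
python3 - <<'E'
from h import *
f=grab_frame("wrist");cv2.imwrite("pics/l4.png",f["frame"])
go(.4335,-.0985,.15,127)
E
```

```text
slide [ 0.2992 -0.2297  0.0019] roll 0.2125 at [ 0.6422 -0.0109  0.1513] yaw 165.3 F [-1.6  0.4  0.1] w 1.001 t 23.15 q6 -1.45
```

Request:
apply_moves([
  {"slide": [0.3,-0.2,0],"roll": 0.043,"claw": -1},
  {"slide": [0.3,-0.2,0],"roll": 0.043,"claw": -1},
  {"slide": [0.3,-0.2,0],"roll": 0.043,"claw": -1},
  {"slide": [0.3,-0.2,0],"roll": 0.043,"claw": -1},
  {"slide": [0.3,-0.2,0],"roll": 0.043,"claw": -1},
  {"slide": [0.3,-0.2,0],"roll": 0.043,"claw": -1},
  {"slide": [0.3,-0.2,0],"roll": 0.043,"claw": -1},
  {"slide": [0.3,-0.2,0],"roll": 0.043,"claw": -1},
])

```text
clock: 24.15
position: [0.4381, -0.0808, 0.1507]
tool_rot: [-0.0, 0.195, 0.981, 0.0]
contact_force: [-0.4, 0.0, -0.6]
grip_width: 0.998
gripper_force: 0.0
```

```bash
python3 - <<'E'
from h import *
import pickle
f=grab_frame("wrist");pickle.dump(f,open("w1.pkl","wb"))
go(.45,-.11,.13,157.3)
E
```

```text
slide [-0.037  -0.0373  0.0346] roll 0.0014 at [ 0.438  -0.0809  0.1508] yaw 157.5 F [-0.7  0.5  0.7] w 1.0 t 24.2 q6 -1.54
```

Request:
apply_moves([
  {"slide": [-0.037,-0.037,0.03],"roll": 0,"claw": -1},
  {"slide": [-0.037,-0.037,0.03],"roll": 0,"claw": -1},
  {"slide": [-0.037,-0.037,0.03],"roll": 0,"claw": -1},
  {"slide": [-0.037,-0.037,0.03],"roll": 0,"claw": -1},
])

```text
clock: 24.7
position: [0.4498, -0.1096, 0.1334]
tool_rot: [0.0, 0.195, 0.981, 0.0]
contact_force: [-0.8, -0.3, 0.3]
grip_width: 1.0
gripper_force: 0.0
```

```bash
python3 - <<'E'
from h import *
import pickle
a=pickle.load(open("w1.pkl","rb"));b=grab_frame("wrist");pickle.dump(b,open("w2.pkl","wb"));r=[]
im=[]
for f in(a,b):
    u=proj(f,(.4335,-.0985,.044));c,k=band(f,u,40,70,160);r.append(c);print(u,c,cast(f,c,.044)[:2].round(4),rect(f,k,.044))
    im.append(cv2.resize(f["frame"][int(u[1])-50:int(u[1])+50,int(u[0])-50:int(u[0])+50],None,fx=4,fy=4,interpolation=cv2.INTER_CUBIC))
cv2.imwrite("pics/h1.png",np.hstack(im));print(tri(a,r[0],b,r[1]))
go(.4335,-.0985,.038,157.3)
E
```

```text
[237.44960548 195.64958637] [241.95607824 189.37048727] [ 0.4294 -0.0921] (array([ 0.43  , -0.0929]), array([54.9, 61.8]), 60.9)
[261.48582397 178.08363261] [262.6304599  178.14142976] [ 0.4339 -0.0976] (array([ 0.4332, -0.0966]), array([54.5, 53.4]), 61.0)
(array([ 0.44905849, -0.1031812 , -0.01999721]), np.float64(0.003734310980548669))
slide [0.0323 0.0068 0.159 ] roll 0.0013 at [ 0.4498 -0.1097  0.1334] yaw 157.5 F [ 0.1 -0.3 -0.3] w 1.003 t 24.75 q6 -1.59
```

View pics/h1.png

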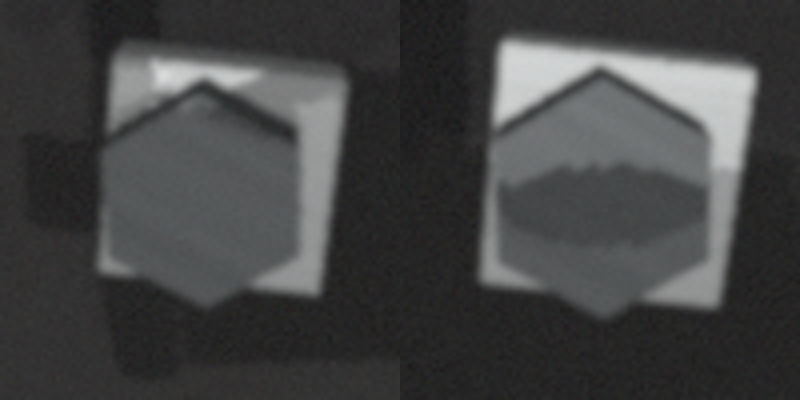

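The hexagon's two flats stand parallel to the tool x axis. It is centred at (203,199) and (603,198) in the crops, within a pixel of the position used. I'll grasp it.

Request:
apply_moves([
  {"slide": [0.032,0.007,0.03],"roll": 0,"claw": -1},
  {"slide": [0.032,0.007,0.07],"roll": 0,"claw": -1},
  {"slide": [0.032,0.007,0.12],"roll": 0,"claw": -1},
  {"slide": [0.032,0.007,0.15],"roll": 0,"claw": -1},
  {"slide": [0.032,0.007,0.159],"roll": 0,"claw": -1},
  {"slide": [0.032,0.007,0.159],"roll": 0,"claw": -0.4},
  {"slide": [0.032,0.007,0.159],"roll": 0,"claw": 0},
  {"slide": [0.032,0.007,0.159],"roll": 0,"claw": 0.3},
  {"slide": [0.032,0.007,0.159],"roll": 0,"claw": 1},
  {"slide": [0.032,0.007,0.159],"roll": 0,"claw": 1},
], grip_force=50)

```text
clock: 26.0
position: [0.4346, -0.0992, 0.039]
tool_rot: [0.001, 0.195, 0.981, -0.0]
contact_force: [-2.2, 1.6, 6.1]
grip_width: 0.522
gripper_force: 52.1
```

Request:
apply_moves([
  {"slide": [0,0,0],"roll": 0,"claw": 1},
  {"slide": [0,0,0],"roll": 0,"claw": 1},
  {"slide": [0,0,-0.01],"roll": 0,"claw": 1},
  {"slide": [0,0,-0.05],"roll": 0,"claw": 1},
  {"slide": [0,0,-0.1],"roll": 0,"claw": 1},
  {"slide": [0,0,-0.12],"roll": 0,"claw": 1},
  {"slide": [0,0,-0.12],"roll": 0,"claw": 1},
  {"slide": [0,0,-0.12],"roll": 0,"claw": 1},
])

```text
clock: 27.0
position: [0.4327, -0.0986, 0.1084]
tool_rot: [-0.001, 0.195, 0.981, 0.0]
contact_force: [-0.4, 0.3, -2.8]
grip_width: 0.524
gripper_force: 51.9
```

```bash
python3 - <<'E'
from h import *
go(.5985,-.235,.11)
E
```

```text
slide [-0.3423 -0.1043 -0.0033] roll 0 at [ 0.4327 -0.0986  0.1084] yaw 157.5 F [-0.4  0.3 -2.8] w 0.524 t 27.0 q6 -1.58
```

Request:
apply_moves([
  {"slide": [-0.02,-0.006,0],"roll": 0,"claw": 1},
  {"slide": [-0.07,-0.021,0],"roll": 0,"claw": 1},
  {"slide": [-0.13,-0.04,0],"roll": 0,"claw": 1},
  {"slide": [-0.19,-0.058,0],"roll": 0,"claw": 1},
  {"slide": [-0.25,-0.076,0],"roll": 0,"claw": 1},
  {"slide": [-0.305,-0.093,0],"roll": 0,"claw": 1},
  {"slide": [-0.335,-0.102,0],"roll": 0,"claw": 1},
  {"slide": [-0.342,-0.104,0],"roll": 0,"claw": 1},
  {"slide": [-0.342,-0.104,0],"roll": 0,"claw": 1},
  {"slide": [-0.342,-0.104,0],"roll": 0,"claw": 1},
])

```text
clock: 28.25
position: [0.5986, -0.2344, 0.1091]
tool_rot: [-0.001, 0.195, 0.981, 0.0]
contact_force: [0.2, -0.0, -3.3]
grip_width: 0.523
gripper_force: 51.8
```

```bash
python3 - <<'E'
from h import *
f=grab_frame("wrist");u=proj(f,(.5985,-.235,.007));print(u)
g=cv2.cvtColor(f["frame"],cv2.COLOR_BGR2GRAY);print(g[160:200:2,256],g[int(u[1])-10,206:306:3])
go(.5985,-.235,.0185)
E
```

```text
[256.08497941 194.90192005]
[ 76 118 119  89  79  78  76  78  79  78  79  78  78  77  77  77  74  76
  78  75] [161 161 159 160 143  45  72  96  94  89  78  75  76  77  76  77  78  77
  78  77  78  77  77  76  79  79  89  93  44  88 170 165 161 159]
slide [-1.000e-04 -9.000e-04  1.514e-01] roll 0 at [ 0.5987 -0.2345  0.1094] yaw 157.5 F [ 0.4 -0.2 -3. ] w 0.518 t 28.3 q6 -1.67
```

The row profile puts the tray edges at columns 220 and 293, centred at 256 as predicted. I'll lower and release.

Request:
apply_moves([
  {"slide": [0,-0.001,0.05],"roll": 0,"claw": 1},
  {"slide": [0,-0.001,0.1],"roll": 0,"claw": 1},
  {"slide": [0,-0.001,0.135],"roll": 0,"claw": 1},
  {"slide": [0,-0.001,0.148],"roll": 0,"claw": 1},
  {"slide": [0,-0.001,0.151],"roll": 0,"claw": 1},
  {"slide": [0,-0.001,0.151],"roll": 0,"claw": 1},
  {"slide": [0,-0.001,0.151],"roll": 0,"claw": -0.1},
  {"slide": [0,-0.001,0.151],"roll": 0,"claw": -0.4},
  {"slide": [0,-0.001,0.151],"roll": 0,"claw": -0.6},
  {"slide": [0,-0.001,0.15],"roll": 0,"claw": -0.7},
])

```text
clock: 29.55
position: [0.5991, -0.2357, 0.0198]
tool_rot: [0.0, 0.195, 0.981, -0.0]
contact_force: [0.3, 0.8, -0.1]
grip_width: 0.846
gripper_force: 0.0
```

Request:
apply_moves([
  {"slide": [0,0,-0.03],"roll": 0,"claw": -1},
  {"slide": [0,0,-0.1],"roll": 0,"claw": -1},
  {"slide": [0,0,-0.2],"roll": 0,"claw": -1},
  {"slide": [0,0,-0.22],"roll": 0,"claw": -1},
  {"slide": [0,0,-0.22],"roll": 0,"claw": -1},
])

```text
clock: 30.18
position: [0.6, -0.2361, 0.1539]
tool_rot: [0.002, 0.195, 0.981, -0.001]
contact_force: [0.7, 1.2, -0.9]
grip_width: 1.0
gripper_force: 0.0
```

```bash
python3 - <<'E'
from h import *
go(.428,-.08,.15,151.5)
E
```

```text
slide [0.3643 0.1307 0.0051] roll 0.0334 at [ 0.6    -0.2361  0.1539] yaw 157.5 F [ 0.7  1.2 -0.9] w 1.0 t 30.18 q6 -1.68
```

Request:
apply_moves([
  {"slide": [0.36,0.13,0.005],"roll": 0.033,"claw": -1},
  {"slide": [0.36,0.13,0.005],"roll": 0.033,"claw": -1},
  {"slide": [0.36,0.13,0.005],"roll": 0.033,"claw": -1},
  {"slide": [0.36,0.13,0.005],"roll": 0.033,"claw": -1},
  {"slide": [0.36,0.13,0.005],"roll": 0.033,"claw": -1},
  {"slide": [0.36,0.13,0.005],"roll": 0.033,"claw": -1},
  {"slide": [0.36,0.13,0.005],"roll": 0.033,"claw": -1},
])

```text
clock: 31.05
position: [0.4299, -0.0816, 0.1484]
tool_rot: [-0.0, 0.246, 0.969, -0.0]
contact_force: [0.2, -1.6, -0.1]
grip_width: 0.998
gripper_force: 0.0
```

```bash
cat > sq.py <<'E'
from h import *
import pickle,sys
b=grab_frame("wrist");r=[]
F=[b] if sys.argv[1]=="1" else [pickle.load(open("w1.pkl","rb")),b]
pickle.dump(b,open("w1.pkl","wb"))
for f in F:
    c,k=blob(f,proj(f,(.436,-.096,.024)),60,110,False);r.append(np.mean(cv2.boxPoints(cv2.minAreaRect(k.astype(np.float32))),0))
    print(c,r[-1],cast(f,c,.024).round(4),rect(f,k,.024))
if len(r)>1: print(tri(F[0],r[0],F[1],r[1]))
E
python3 sq.py 1; python3 -c "
from h import *
go(.45,-.11,.12,151.5)"
```

```text
[246.33448954 196.27175373] [245.89442 196.36928] [ 0.4331 -0.0953  0.024 ] (array([ 0.4341, -0.0959]), array([57.6, 57.9]), 60.7)
slide [-0.0522 -0.0256  0.0473] roll 0.0001 at [ 0.4298 -0.0816  0.1484] yaw 151.5 F [ 0.2 -0.4 -0.1] w 1.001 t 31.1 q6 -1.44
```

Request:
apply_moves([
  {"slide": [-0.05,-0.025,0.045],"roll": 0.004,"claw": -1},
  {"slide": [-0.05,-0.025,0.045],"roll": 0.004,"claw": -1},
  {"slide": [-0.05,-0.025,0.045],"roll": 0.004,"claw": -1},
  {"slide": [-0.05,-0.025,0.045],"roll": 0.004,"claw": -1},
])

```text
clock: 31.6
position: [0.4488, -0.1083, 0.1222]
tool_rot: [0.0, 0.252, 0.968, -0.0]
contact_force: [0.8, 0.5, 0.0]
grip_width: 0.998
gripper_force: 0.0
```

```bash
python3 sq.py 2; python3 -c "
from h import *
go(.434,-.0955,.012,150.8)"
```

```text
[246.33448954 196.27175373] [245.89442 196.36928] [ 0.4331 -0.0953  0.024 ] (array([ 0.4341, -0.0959]), array([57.6, 57.9]), 60.7)
[260.94317128 174.03008809] [261.    174.625] [ 0.4327 -0.0951  0.024 ] (array([ 0.4342, -0.0958]), array([58.5, 57.6]), 60.8)
(array([ 0.43238607, -0.09505537,  0.02681078]), np.float64(0.0003950267643834546))
slide [0.0321 0.0065 0.1837] roll 0.0004 at [ 0.4488 -0.1083  0.1223] yaw 150.9 F [ 0.2  0.4 -0.6] w 0.999 t 31.65 q6 -1.47
```

Request:
apply_moves([
  {"slide": [0.032,0.006,0.02],"roll": 0,"claw": -1},
  {"slide": [0.032,0.006,0.07],"roll": 0,"claw": -1},
  {"slide": [0.032,0.006,0.12],"roll": 0,"claw": -1},
  {"slide": [0.032,0.006,0.16],"roll": 0,"claw": -1},
  {"slide": [0.032,0.006,0.18],"roll": 0,"claw": -1},
  {"slide": [0.032,0.006,0.184],"roll": 0,"claw": -1},
  {"slide": [0.032,0.006,0.184],"roll": 0,"claw": -0.6},
  {"slide": [0.032,0.006,0.184],"roll": 0,"claw": -0.3},
  {"slide": [0.032,0.006,0.184],"roll": 0,"claw": 1},
  {"slide": [0.032,0.006,0.184],"roll": 0,"claw": 1},
], grip_force=80)

```text
clock: 32.9
position: [0.4346, -0.0962, 0.0128]
tool_rot: [0.001, 0.252, 0.968, -0.0]
contact_force: [-1.7, 2.0, 7.9]
grip_width: 0.656
gripper_force: 83.9
```

Request:
apply_moves([
  {"slide": [0,0,0],"roll": 0,"claw": 1},
  {"slide": [0,0,0],"roll": 0,"claw": 1},
  {"slide": [0,0,-0.01],"roll": 0,"claw": 1},
  {"slide": [0,0,-0.05],"roll": 0,"claw": 1},
  {"slide": [0,0,-0.1],"roll": 0,"claw": 1},
  {"slide": [0,0,-0.14],"roll": 0,"claw": 1},
  {"slide": [0,0,-0.15],"roll": 0,"claw": 1},
  {"slide": [0,0,-0.15],"roll": 0,"claw": 1},
])

```text
clock: 33.9
position: [0.4333, -0.0958, 0.101]
tool_rot: [0.0, 0.252, 0.968, -0.0]
contact_force: [0.2, 0.1, -4.2]
grip_width: 0.66
gripper_force: 86.7
```

```bash
python3 - <<'E'
from h import *
go(.518,-.4305,.10,159.4)
E
```

```text
slide [-0.3949 -0.4184  0.0017] roll -0.0475 at [ 0.4333 -0.0958  0.101 ] yaw 150.8 F [ 0.2  0.1 -4.2] w 0.66 t 33.9 q6 -1.46
```

Request:
apply_moves([
  {"slide": [-0.02,-0.02,0],"roll": -0.005,"claw": 1},
  {"slide": [-0.07,-0.074,0],"roll": -0.01,"claw": 1},
  {"slide": [-0.13,-0.138,0],"roll": -0.02,"claw": 1},
  {"slide": [-0.19,-0.2,0],"roll": -0.03,"claw": 1},
  {"slide": [-0.25,-0.265,0],"roll": -0.04,"claw": 1},
  {"slide": [-0.31,-0.33,0],"roll": -0.047,"claw": 1},
  {"slide": [-0.36,-0.382,0],"roll": -0.047,"claw": 1},
  {"slide": [-0.387,-0.41,0],"roll": -0.047,"claw": 1},
  {"slide": [-0.395,-0.418,0],"roll": -0.047,"claw": 1},
  {"slide": [-0.395,-0.418,0],"roll": -0.047,"claw": 1},
])

```text
clock: 35.15
position: [0.5176, -0.4294, 0.0993]
tool_rot: [-0.001, 0.18, 0.984, 0.001]
contact_force: [-0.4, -0.0, -4.3]
grip_width: 0.658
gripper_force: 86.5
```

Request:
apply_moves([
  {"slide": [0,0,0],"roll": 0,"claw": 1},
  {"slide": [0,0,0],"roll": 0,"claw": 1},
])

```text
clock: 35.4
position: [0.5184, -0.4294, 0.1012]
tool_rot: [-0.0, 0.179, 0.984, 0.0]
contact_force: [0.1, -0.7, -4.7]
grip_width: 0.657
gripper_force: 86.5
```

```bash
python3 - <<'E'
from h import *
f=grab_frame("wrist");cv2.imwrite("pics/q3.png",f["frame"])
print(proj(f,(.518,-.4305,.007)))
go(.518,-.4305,.012,159.4)
E
```

```text
[255.31416083 197.64439387]
slide [ 1.000e-04 -1.700e-03  1.489e-01] roll -0.0003 at [ 0.5184 -0.4296  0.1013] yaw 159.4 F [-0.2  0.6 -4. ] w 0.657 t 35.45 q6 -2.02
```

View pics/q3.png

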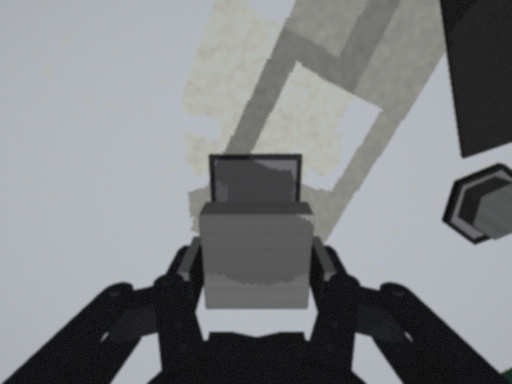

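The square block is lined up with its tray, whose top edge runs from (210,155) to (301,155), centred at 255. The hexagon sits inside its tray at the right. I'll lower and release.

Request:
apply_moves([
  {"slide": [0,-0.002,0.04],"roll": 0,"claw": 1},
  {"slide": [0,-0.002,0.09],"roll": 0,"claw": 1},
  {"slide": [0,-0.002,0.125],"roll": 0,"claw": 1},
  {"slide": [0,-0.002,0.143],"roll": 0,"claw": 1},
  {"slide": [0,-0.002,0.148],"roll": 0,"claw": 1},
  {"slide": [0,-0.002,0.148],"roll": 0,"claw": 1},
  {"slide": [0,-0.002,0.148],"roll": 0,"claw": -0.4},
  {"slide": [0,-0.002,0.148],"roll": 0,"claw": -0.6},
  {"slide": [0,-0.002,0.148],"roll": 0,"claw": -0.8},
  {"slide": [0,-0.002,0.148],"roll": 0,"claw": -0.9},
])

```text
clock: 36.7
position: [0.5181, -0.4317, 0.0128]
tool_rot: [0.0, 0.18, 0.984, -0.0]
contact_force: [0.9, 0.1, 0.7]
grip_width: 0.951
gripper_force: 0.0
```

Request:
apply_moves([
  {"slide": [0,0,-0.03],"roll": 0,"claw": -1},
  {"slide": [0,0,-0.1],"roll": 0,"claw": -1},
  {"slide": [0,0,-0.2],"roll": 0,"claw": -1},
  {"slide": [0,0,-0.3],"roll": 0,"claw": -1},
  {"slide": [0.2,-0.2,-0.3],"roll": 0,"claw": -1},
  {"slide": [0.2,-0.2,-0.3],"roll": 0,"claw": -1},
  {"slide": [0.2,-0.2,-0.3],"roll": 0,"claw": -1},
  {"slide": [0.2,-0.2,-0.3],"roll": 0,"claw": -1},
])

```text
clock: 37.7
position: [0.3606, -0.5031, 0.1941]
tool_rot: [0.0, 0.182, 0.983, -0.001]
contact_force: [1.0, -0.3, -0.2]
grip_width: 1.004
gripper_force: 0.0
```

```bash
python3 - <<'E'
from h import *
t,s=grab_frame("top"),grab_frame("scene");im=[]
for f,j in((t,0),(s,1)):
    row=[]
    for n,p in TR.items():
        x,y=p[j];row.append(cv2.resize(f["frame"][y-22:y+22,x-22:x+22],(160,160),interpolation=cv2.INTER_CUBIC))
    im.append(np.hstack(row))
cv2.imwrite("pics/end.png",cv2.convertScaleAbs(np.vstack(im),alpha=1.5))
go(.518,-.4305,.2)
E
```

```text
slide [-0.199   0.2024 -0.0104] roll 0 at [ 0.3633 -0.5017  0.1937] yaw 159.2 F [-0.  -0.6  0.9] w 1.003 t 37.8 q6 -2.28
```

View pics/end.png

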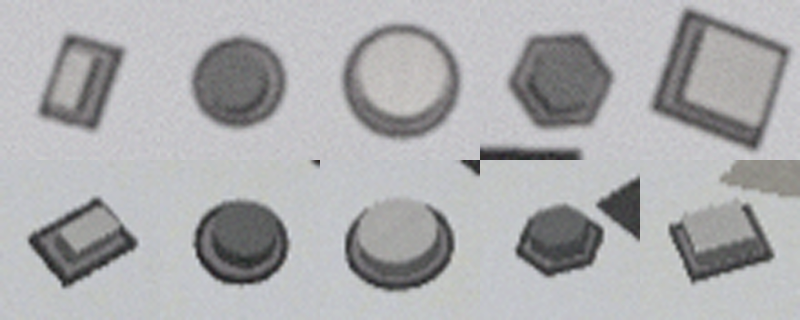

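The blocks sit in their trays in both views. The bar and square look shifted, which may be parallax, so I'll check them and the other blocks numerically.

```bash
python3 - <<'E'
from h import *
t,s=grab_frame("top"),grab_frame("scene")
C=dict(bar=(.5225,.402),large=(.642,-.0105),square=(.518,-.4305),small=(.638,.2095),hex=(.5985,-.235))
for n,c in C.items():
    r=[]
    for f in(t,s):
        u=proj(f,(*c,.023));g=cv2.GaussianBlur(cv2.cvtColor(f["frame"],cv2.COLOR_BGR2GRAY),(0,0),.5)
        v=int(np.median(g[int(u[1])-1:int(u[1])+3,int(u[0])-1:int(u[0])+3]))
        G=cv2.resize(g,None,fx=4,fy=4,interpolation=cv2.INTER_CUBIC)
        m=cv2.morphologyEx(cv2.inRange(G,v-14,v+14),cv2.MORPH_OPEN,np.ones((9,9),np.uint8))
        N,L,S,K=cv2.connectedComponentsWithStats(m);l=L[int(4*u[1])+2,int(4*u[0])+2]
        r.append((K[l]+.5)/4-.5);print(n,v,u.round(1),r[-1].round(1),S[l][2:4]/4,cast(f,r[-1],.023)[:2].round(4),c)
    print("  tri",*tri(t,r[0],s,r[1]))
E
```

```text
bar 118 [100.4 196.9] [100.3 197.2] [ 9.5  14.75] [0.5218 0.4022] (0.5225, 0.402)
bar 108 [368.5 283.7] [369.2 284.4] [14.5  10.75] [0.523  0.4044] (0.5225, 0.402)
  tri [0.52192982 0.40345995 0.02060733] 0.0010872563545874631
large 125 [262. 156.] [262.3 156. ] [23.5  21.75] [ 0.6418 -0.0113] (0.642, -0.0105)
large 110 [223.9 218.3] [223.7 218.4] [21.  17.5] [ 0.6428 -0.0104] (0.642, -0.0105)
  tri [ 0.64216721 -0.01128138  0.02166367] 8.597405653979336e-05
square 115 [422.5 206.1] [423.  206.6] [24.75 25.5 ] [ 0.5168 -0.4317] (0.518, -0.4305)
square 108 [169.8 129.6] [169.8 129.5] [19. 14.] [ 0.5176 -0.4314] (0.518, -0.4305)
  tri [ 0.5170076  -0.43219113  0.02212893] 0.00027489797109248016
small 73 [178.1 155.3] [179.2 157.1] [24.75 24.  ] [0.6333 0.2065] (0.638, 0.2095)
small 65 [281.1 264.7] [280.4 267.4] [21.5 20.5] [0.6452 0.2137] (0.638, 0.2095)
  tri [0.63780471 0.20844187 0.00802317] 0.0017105608519586825
hex 73 [347.1 174.1] [346.  175.6] [27.5  25.25] [ 0.5944 -0.2321] (0.5985, -0.235)
hex 67 [186.8 170.4] [186.9 171. ] [15.25 10.75] [ 0.5998 -0.2328] (0.5985, -0.235)
  tri [ 0.59671518 -0.23456827  0.01876939] 0.0038547869596422856
```

```bash
python3 -c "
from rig import *
print(sign_off())"
```

```text
the job is handed in; nothing more can be done
None
```

I put all five blocks in their matching trays, let go of them, and handed the job in at about 38 s of the 131 s allowed. Final camera checks put the bar, large round and square within about 2 mm of their tray centres with tops near 22 mm; the small round and hexagon could not be measured as cleanly but look seated in the pictures, and no verdict came back.

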